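Load the sprung pan to the green band

TASK

Read how far the red pointer of the sprung scale must sink to reach the green band, and choose from the divided tray the one check weight that will bring it there. Lay that weight down on its broad side on the black mat and let go of it, then take it again across its width and seat it flat and square in the pocket of the scale pan, so that the red pointer comes to rest beside the green band. Leave the other two weights standing on edge in their tray and do not disturb the other things on the bench.

Things in the scene. Friction and masses are not known exactly. Their poses are not given: they have to be found in the camera images.
- thin_weight: yellow check weight, a plain block 16 mm thick, 100 mm long and 60 mm wide, mass 259 g; alone in the pan it makes the pan sink 20 mm. It starts standing on a long edge (60 mm high, 16 mm thick) in one of the three bays of the tray. Origin: the centre of the block; x along the 100 mm length, y through the thickness, z along the 60 mm width (up while it stands in the tray)
- middle_weight: blue check weight, a plain block 25 mm thick, 100 mm long and 60 mm wide, mass 405 g; alone in the pan it makes the pan sink 31.5 mm. It starts standing on a long edge (60 mm high, 25 mm thick) in one of the three bays of the tray. Origin: the centre of the block; x along the 100 mm length, y through the thickness, z along the 60 mm width (up while it stands in the tray)
- thick_weight: bare aluminium check weight, a plain block 34 mm thick, 100 mm long and 60 mm wide, mass 551 g; alone in the pan it makes the pan sink 43 mm. It starts standing on a long edge (60 mm high, 34 mm thick) in one of the three bays of the tray. Origin: the centre of the block; x along the 100 mm length, y through the thickness, z along the 60 mm width (up while it stands in the tray)
- tray: grey divided tray, 125 mm (x) by 265 mm (y), walls 20 mm high, floor 5 mm thick, three bays side by side along y, 85 mm apart. Origin: centre of its underside. Fixed
- mat: black rubber mat, 200 mm (x) by 180 mm (y), 3 mm thick. Origin: centre of its underside, z up. Fixed to the bench
- scale: sprung scale: grey foot 200 by 140 mm, white round housing, a pan on a spring above it, and a white graduated post 135 mm high with its centre 100 mm from the pan's centre along +x and 30 mm along +y. Origin: on the bench under the pan's centre. Fixed
- pocket (a point): centre of the pocket's flat floor on top of the pan, 130 mm above the bench when unloaded; x along the pocket's length, z up. The pocket is 106 mm (x) by 66 mm (y) inside; its rim is 10 mm high and 5 mm thick, closed at both ends, but on the long sides it stands only at the corners, leaving the middle 72 mm open for the fingers. The pan is 116 by 76 mm, 8 mm thick
- pan (a joint): how far the pan has sunk (m): 0 empty, at most 0.055; about 1 mm for every 12.8 g laid in it
- pointer (a point): middle of the red pointer tip (14 by 12 by 3 mm) that is fixed to the pan and sinks with it, past the side of the post
- band: green band, a block 16 mm high (18 by 28 mm across) around the white post beside the pointer's path. Origin: its centre. It is fixed for the run, 16 to 47 mm lower than the empty pan's pointer; the pointer is right when its middle is no higher than the band's top and no lower than its bottom. If two weights would do, either is right
- cassette: clear film cassette with a black reel, 100 by 100 by 22 mm, a bystander. Origin: centre of its underside
- roller: black rubber drive belt roller standing on end, 48 mm across, 70 mm high, a bystander. Origin: centre of its underside
- tube_holder: chrome light tube holder, 50 by 160 by 46 mm, a bystander. Origin: centre of its underside
Not all that is in view belongs to the job. There is more than one size of the thick_weight; the job needs the smaller.

How it is judged:
By the outcome, as a careful person would: the job done as asked, in the order asked, and still so for the second after the job is handed in, with the robot touching nothing.
It also fails if it takes over 66 s, if anything falls off the work surface, if the arm or the gripper's body presses on something with over 40 N, if the wrist force passes 120 N, or if a joint passes its speed limit or range.

ROBOT

A 6-joint arm with a two-finger parallel gripper is mounted at the origin on the work surface. World frame = base frame: x ahead of the robot, y to its left, z up, the work surface at z = 0. Lengths are in m, angles in rad, forces in N, time in s.
With the tool pointing down it reaches from about 0.25 to 0.725 m from the base axis. Payload 9.7 kg.
Tool frame: the origin (TCP) lies midway between the tips of the shut fingers; the grasp point (between the pads) lies 19 mm behind it (hold_point_z is the distance from the TCP to the grasp point, in m); z points along the fingers, y is the line along which they close (so a half turn about z gives the same grasp; the last joint's range is limited). The gripper opens to 85 mm and grips with 20 to 120 N. Pads are 22 mm wide; open, the fingers measure 114 mm over their backs; the gripper's body (76 mm by 85 mm) begins 54 mm behind the grasp point. The pads swing forward as they close: fully open they stand 13 mm farther back than shut.
Start: joints at [1.235, 0.087, 0.176, 1.66, 0, 1.571], TCP at [0.181, 0.519, 0.231] pointing down, gripper open.
Joint ranges: [-3.13, 3.13], [-0.85, 1.81], [-1.15, 1.24], [-2.2, 2.28], [-1.44, 1.52], [-3.14, 3.14]. Speed limits (rad/s): [2.22, 2.22, 2.57, 3.14, 3.14, 3.14].

INTERFACE

Orientations are given as a unit quaternion [x, y, z, w].
In Python, from workcell import * gives the robot as it stands. Calls block until the motion is done:
- movep(position, orientation): joint-space move of the TCP to a pose.
- move_l(position, rot=None, vel=0.15, max_force=None): straight line of the TCP; rot=None keeps the orientation; vel is the mean speed in m/s. With max_force (N) it stops when the force on the tool has changed by that much, and returns True; else False.
- move_j(angles): joint-space move.
- command_gripper(opening): finger opening in m; the grip force is fixed at half the most; returns when the fingers have stopped.
- dwell(seconds).
- inverse_kinematics(position, orientation): joint angles nearest the present ones, or None.
- get_obs(): the state.
- grab_frame(name): name is "scene" or "top"; returns a dict with "frame" (384x512x3 uint8, red, green, blue), "vfov" (degrees; the focal length in pixels is half the picture's height over the tangent of half this angle, whatever the lens; pixels are square), "cx", "cy" (the principal point, pixels), "eye" and "attitude" of the camera in the world. Camera axes: x right, y up, looking along -z (the intrinsics and any distortion apply to the point x, -y, -z); pixel columns grow to the right and rows downward; lengths in m; the calibration is good to about 2 mm. A picture is of the moment at which its call begins. There is no depth.
A pose or a line that the arm cannot do raises Unreachable and nothing moves.
- close_job(): hands the job in; it is judged then, once.
Trained networks look in a picture, given as the dict that the camera call returned (one of the last four; its "shot" number tells which), for a name from the list of things; names that differ only in an ending like _2 or _b are one class to them, and where a whole thing is asked for, a point or a joint stands for the part that bears it (a point fixed in the world has none). Each returns a list of dicts, best first, with "confidence" (0 to 1); they miss things now and then, are a little off and sometimes report something else, mostly with a low value. They report only what shows in the picture. A call takes as long as a camera call. They do not tell look-alikes from the thing itself.
- masks_of(label, picture): "region" (384x512 bool, what is visible of it) and "location" ([column, row] in pixels, amid what is visible of it).
- place_of(label, picture): "location" ([column, row] in pixels: a listed point, or the origin of a listed thing).
The state is a dict: "t": time; "joints": joint angles; "joint_vel": joint speeds; "joint_torque": joint torques, N m; "tcp_pos": TCP position; "orientation": TCP orientation; "ft_force": force on the tool from outside, world axes, zero at the start; "wrist_torque": the same for the moment, N m; "grip_width": finger opening in m; "finger_force": force on a finger pad.
Only numpy, scipy, OpenCV 4.12 (cv2) and the standard library are available. Lean on these libraries where they do the work, as an engineer would, in place of code of your own. Each camera call takes 0.05 s, during which the arm holds its last target. There are 200 camera calls.

## Working session

There is one attempt and no reset: what is moved stays moved. The work goes in short steps, each a Python script; the robot and the scene stay as the last script left them, time stands still between calls to the robot, and variables do not carry over. Pictures are saved under pics/ and viewed, at most 10 in all, crops included, and the job is handed in when it is done.

```bash
ls; mkdir -p pics; python3 - <<'E'
from workcell import *
import cv2,numpy as np
for n in("scene","top"):
    p=grab_frame(n)
    print(n,{k:(v if k!="frame" else 0) for k,v in p.items()})
    cv2.imwrite(f"pics/{n}0.png",cv2.resize(p["frame"][:,:,::-1],(800,600)))
    for l in["thin_weight","middle_weight","thick_weight","tray","mat","scale","pocket","pointer","band","cassette","roller","tube_holder"]:
        print(l,[(np.round(d["location"],1).tolist(),round(d["confidence"],2)) for d in place_of(l,p)][:3],[(np.round(d["location"],1).tolist(),round(d["confidence"],2),int(d["region"].sum())) for d in masks_of(l,p)][:3])
o=get_obs();print(o)
E
```

```text
pics
scene {'frame': 0, 'vfov': 55.324563107647805, 'cx': 256.0174509419664, 'cy': 188.69037697325857, 'eye': array([ 1.29420616, -0.1368404 ,  0.59943877]), 'attitude': array([0.36860619, 0.31121828, 0.56922102, 0.66577781]), 'shot': 1}
thin_weight [([360.9, 194.4], 0.58)] [([360.2, 195.7], 0.61, 567)]
middle_weight [([386.7, 193.9], 0.94)] [([388.2, 192.1], 0.59, 647)]
thick_weight [([305.2, 167.1], 0.83), ([332.8, 201.1], 0.64), ([259.3, 221.1], 0.38)] [([330.7, 197.9], 0.58, 714), ([306.3, 166.3], 0.58, 988)]
tray [([355.7, 207.3], 0.77), ([258.5, 220.1], 0.58)] [([353.2, 212.8], 0.95, 1546)]
mat [([258.0, 221.9], 0.55)] [([260.9, 223.4], 0.87, 3137), ([190.3, 289.3], 0.74, 1724)]
scale [([156.7, 226.5], 0.98)] [([152.6, 218.6], 0.59, 3994)]
pocket [([151.0, 182.0], 0.65)] [([151.6, 185.6], 0.97, 1116)]
pointer [([138.5, 213.7], 0.87)] [([146.7, 186.8], 0.82, 1178)]
band [([154.8, 226.1], 0.67)] [([259.5, 221.9], 0.5, 3159), ([154.0, 225.5], 0.46, 107)]
cassette [([350.1, 276.8], 0.78)] [([350.6, 272.4], 0.66, 1836), ([191.7, 289.8], 0.25, 1590)]
roller [([269.9, 273.4], 0.6)] [(
[... 1451 characters left out ...]
23499783e+00,  8.69091200e-02,  1.75890394e-01,  1.65980364e+00,
       -1.52138782e-05,  1.57084441e+00]), 'joint_vel': array([ 1.02962363e-03, -5.70896377e-04,  1.95826848e-03, -1.46857750e-03,
        1.31646441e-03, -9.79682788e-05]), 'joint_torque': array([-3.15052910e-05, -5.20091951e+01,  4.64857364e+01,  1.71977914e-03,
       -4.66489951e-05,  1.36118274e-06]), 'tcp_pos': array([0.18123951, 0.51927301, 0.23127422]), 'orientation': array([ 1.67135213e-01,  9.85933984e-01, -1.41081925e-05,  5.32448372e-06]), 'ft_force': array([ 0.22515564,  0.14038667, -0.44105046]), 'wrist_torque': array([-0.00388207, -0.02725468,  0.00069436]), 'finger_force': 0.0, 'grip_width': 0.08505063801067661}
```

View pics/scene0.png

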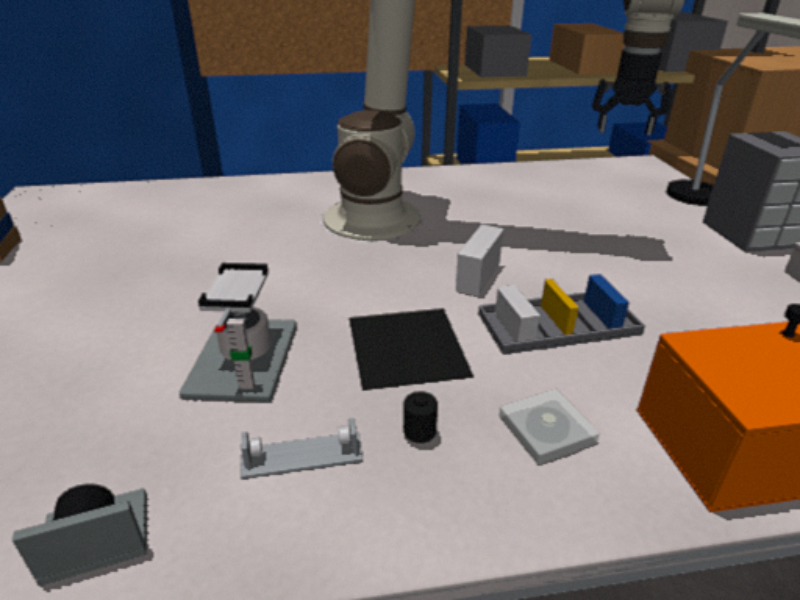

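View pics/top0.png

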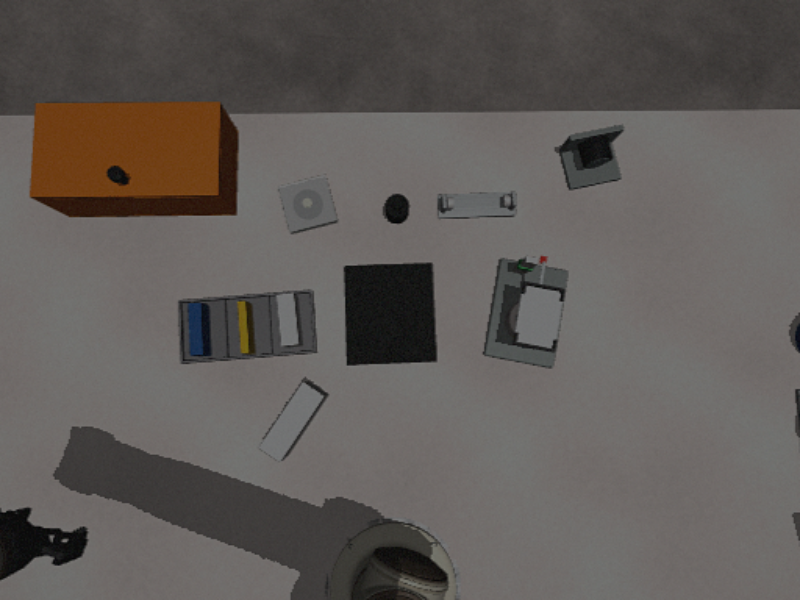

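```bash
cat > h.py <<'E'
from workcell import *
import cv2,numpy as np
from scipy.optimize import minimize,least_squares
from scipy.spatial.transform import Rotation as R
def cam(p):
    f=192/np.tan(np.radians(p["vfov"])/2); return f,R.from_quat(p["attitude"]).as_matrix(),np.array(p["eye"])
def proj(p,X):
    f,A,e=cam(p); c=(np.atleast_2d(X)-e)@A
    return np.c_[p["cx"]+f*c[:,0]/-c[:,2], p["cy"]-f*c[:,1]/-c[:,2]]
def onz(p,uv,z):
    f,A,e=cam(p); d=A@np.array([(uv[0]-p["cx"])/f,-(uv[1]-p["cy"])/f,-1]); return e+d*(z-e[2])/d[2]
def box(x,y,yaw,L,W,z0,z1,c=(0,0)):
    b=np.array([[c[0]+sx*L/2,c[1]+sy*W/2,z] for sx in(-1,1) for sy in(-1,1) for z in(z0,z1)])
    b[:,:2]=b[:,:2]@R.from_euler('z',yaw).as_matrix()[:2,:2].T+[x,y]; return b
def sil(p,b,k=4):
    h=cv2.convexHull(proj(p,b).astype(np.float32))[:,0]
    m=np.zeros((384*k,512*k),np.uint8); cv2.fillPoly(m,[np.round(((h+.5)*k-.5)*16).astype(np.int32)],255,shift=4)
    return cv2.resize(m,(512,384),interpolation=cv2.INTER_AREA)/255.
def fit(views,x0,L,W,z0,z1):
    "views: list of (pic,mask); fits x,y,yaw"
    def cost(q):
        s=0
        for p,m in views:
            a=sil(p,box(*q,L,W,z0,z1)); s+=1-np.minimum(a,m).sum()/np.maximum(a,m).sum()
        return s/len(views)
    x0=np.array(x0,float); sim=np.array([x0,x0+[.012,0,0],x0+[0,.012,0],x0+[0,0,.15]])
    r=minimize(cost,x0,method="Nelder-Mead",options=dict(initial_simplex=sim,xatol=1e-4,fatol=1e-5)); return r.x,r.fun
def tri(p1,u1,p2,u2):
    r=least_squares(lambda X:np.r_[proj(p1,X)[0]-u1,proj(p2,X)[0]-u2],[.4,0,.1]); return r.x,np.abs(r.fun).max()
def best(label,p,near,r=25):
    c=[d for d in masks_of(label,p) if np.hypot(*(np.array(d["location"])-near))<r]
    return c[0]["region"].astype(float) if c else None
E
python3 - <<'E'
from h import *
import pickle
S=grab_frame("scene");T=grab_frame("top")
pickle.dump((S,T),open("p0.pkl","wb"))
g=lambda l,s,t:[(p,m) for p,m in((S,best(l,S,s)),(T,best(l,T,t))) if m is not None]
for l,s,t,L,W,z0,z1 in [("thin_weight",(360,195),(158,208),.1,.016,.005,.065),("middle_weight",(387,193),(124,210),.1,.025,.005,.065),
  ("thick_weight",(331,199),(185,205),.1,.034,.005,.065),("mat",(260,223),(250,200),.2,.18,0,.003),("tray",(354,212),(153,209),.125,.265,0,.02),("pocket",(151,184),(343,199),.116,.076,.122,.14)]:
    v=g(l,s,t); x0=onz(T,t,z1)[:2]
    for vv in [v]+([[v[0]],[v[1]]] if len(v)>1 else []):
        q,c=fit(vv,[*x0,-.1 if l=="pocket" else 0.05],L,W,z0,z1); print(l,["S" if p is S else "T" for p,_ in vv],np.round(q,4),round(c,3))
print("pocket",tri(S,(151,182),T,(343.5,199.4)));print("pointer",tri(S,(138.5,213.7),T,(347,164.4)))
E
python3 - <<'E'
import pickle,cv2,numpy as np
S,T=pickle.load(open("p0.pkl","rb"))
a=cv2.resize(S["frame"][160:260,110:200,::-1],(540,600),interpolation=cv2.INTER_CUBIC)
cv2.imwrite("pics/crop_scale.png",a)
E
```

```text
thin_weight ['S', 'T'] [0.4959 0.2801 0.0837] 0.148
thin_weight ['S'] [0.4912 0.2835 0.0615] 0.068
thin_weight ['T'] [0.4949 0.2788 0.0688] 0.152
middle_weight ['S', 'T'] [0.4928 0.3703 0.0481] 0.087
middle_weight ['S'] [0.4886 0.3733 0.0528] 0.067
middle_weight ['T'] [0.4935 0.3694 0.062 ] 0.064
thick_weight ['S', 'T'] [0.509  0.1965 0.1035] 0.109
thick_weight ['S'] [0.5032 0.2    0.1027] 0.083
thick_weight ['T'] [0.5083 0.1956 0.0978] 0.076
mat ['S', 'T'] [5.219e-01 2.000e-04 3.450e-02] 0.031
mat ['S'] [0.5204 0.0021 0.0252] 0.027
mat ['T'] [ 0.5228 -0.0011  0.0265] 0.018
tray ['S', 'T'] [0.4996 0.2833 0.0629] 0.447
tray ['S'] [0.4985 0.285  0.0676] 0.494
tray ['T'] [0.5004 0.2831 0.0697] 0.394
pocket ['S', 'T'] [ 0.5005 -0.2685 -0.2168] 0.123
pocket ['S'] [ 0.5009 -0.2682 -0.1891] 0.158
pocket ['T'] [ 0.5003 -0.2689 -0.2159] 0.084
pocket (array([ 0.50811514, -0.26499526,  0.13909734]), np.float64(0.0752111547707841))
pointer (array([ 0.61129952, -0.28535474,  0.12129965]), np.float64(0.6195524406779782))
```

View pics/crop_scale.png

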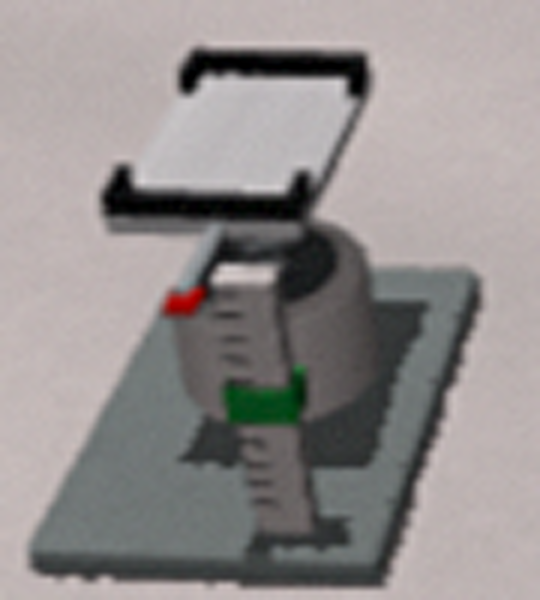

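```bash
python3 - <<'E'
from h import *
import pickle
from scipy.ndimage import label
S,T=pickle.load(open("p0.pkl","rb"))
def cc(m,near,r=15):
    l,n=label(m); b=[i for i in range(1,n+1) if np.hypot(*(np.argwhere(l==i).mean(0)[::-1]-near))<r]
    i=max(b,key=lambda i:(l==i).sum()); return (l==i)
v=[]
for p,t in((S,(151,185)),(T,(343,199))):
    m=best("pocket",p,t); m2=cv2.morphologyEx(m.astype(np.uint8),cv2.MORPH_OPEN,np.ones((7,7),np.uint8)); print(m.sum(),m2.sum()); v.append((p,m2.astype(float)))
for vv in(v,v[:1],v[1:]):
    q,c=fit(vv,[.5,-.268,-.17],.116,.076,.122,.14); print(np.round(q,4),round(c,3))
q=fit(v,[.5,-.268,-.17],.116,.076,.122,.14)[0]
cen={}
for n,p,near in(("red",S,(140,210)),("red",T,(347,166)),("green",S,(154,227)),("green",T,(334,170))):
    f=p["frame"].astype(float); r,g,b=f[...,0],f[...,1],f[...,2]
    sc=np.clip((r-np.maximum(g,b)) if n=="red" else (g-np.maximum(r,b)),0,None); sc[sc<0.25*sc[near[1]-6:near[1]+7,near[0]-6:near[0]+7].max()]=0
    m=cc(sc>0,near); w=sc*m; ys,xs=np.mgrid[:384,:512]; cen[n,p is S]=np.array([(w*xs).sum(),(w*ys).sum()])/w.sum(); print(n,p is S,m.sum(),cen[n,p is S])
for n in("red","green"): print(n,tri(S,cen[n,True],T,cen[n,False]))
Rz=R.from_euler('z',q[2]).as_matrix()[:2,:2]
P,_=tri(S,cen["red",True],T,cen["red",False]); print("ptr in scale frame",Rz.T@(P[:2]-q[:2]))
# band z by silhouette centroid in scene
def err(z):
    b=sil(S,box(*q,.018,.028,z-.008,z+.008,c=(.1,.03))); ys,xs=np.mgrid[:384,:512]; return np.array([(b*xs).sum(),(b*ys).sum()])/b.sum()-cen["green",True]
for z in np.arange(.06,.12,.01): print(round(z,3),err(z))
for z in np.arange(.1,.14,.01):
    b=box(*q,.014,.012,z-.0015,z+.0015,c=tuple(Rz.T@(P[:2]-q[:2]))); print("red",z,proj(S,b).mean(0)-cen["red",True])
E
```

```text
1072.0 1032
1218.0 1150
[ 0.5005 -0.268  -0.1844] 0.097
[ 0.5005 -0.2678 -0.1865] 0.14
[ 0.5004 -0.2683 -0.1982] 0.054
red True 26 [140.21269177 209.93479777]
red False 21 [347.23330775 165.50191865]
green True 93 [153.8222286  226.76507754]
green False 16 [335.11704312 171.0164271 ]
red (array([ 0.60669083, -0.28220397,  0.12802013]), np.float64(0.07285564641614428))
green (array([ 0.60037912, -0.26017888,  0.07346098]), np.float64(0.4947493568864161))
ptr in scale frame [0.10704069 0.0054751 ]
0.06 [2.54703932 5.59697271]
0.07 [1.88917083 2.12888556]
0.08 [ 1.29214631 -1.27310408]
0.09 [ 0.67255534 -4.76963021]
0.1 [ 0.07322256 -8.25434044]
0.11 [ -0.60810212 -11.91558474]
red 0.1 [ 1.98867584 10.19003743]
red 0.11 [1.26578723 6.59867682]
red 0.12 [0.53335415 2.95990253]
red 0.13 [-0.20881368 -0.72723067]
red 0.13999999999999999 [-0.96091165 -4.4636933 ]
```

```bash
cat >> h.py <<'E'
def tilt(th,phi,s):
    "tool z leans th from down toward azimuth phi; s=+1/-1 sign of tool y"
    z=np.array([np.sin(th)*np.cos(phi),np.sin(th)*np.sin(phi),-np.cos(th)])
    y=s*np.array([np.cos(th)*np.cos(phi),np.cos(th)*np.sin(phi),np.sin(th)])
    return R.from_matrix(np.c_[np.cross(y,z),y,z]).as_quat()
D=lambda a:R.from_euler('z',a).as_matrix()
E
python3 - <<'E'
from h import *
import pickle
S,T=pickle.load(open("p0.pkl","rb"))
cv2.imwrite("pics/crop_tray.png",cv2.resize(T["frame"][175:305,105:245,::-1],(646,600),interpolation=cv2.INTER_CUBIC))
print(get_obs()["t"])
f=lambda p,q:(lambda j:None if j is None else np.round(j,2).tolist())(inverse_kinematics(p,q))
yaw=.085
for s in(1,-1): print("pick",s,f([.506,.198,.034],tilt(0,yaw+np.pi/2,s)))
th=np.radians(50)
for k in range(8):
  for s in(1,-1):
    phi=k*np.pi/4; u=np.array([np.cos(phi),np.sin(phi),0]); E=np.array([.521,0,.004])+.03*u
    d=np.array([*(np.sin(th)*u[:2]),-np.cos(th)]); n=np.array([*(-np.cos(th)*u[:2]),-np.sin(th)])
    tcp=E-.017*n-.029*d
    print(k,s,f(tcp,tilt(th,phi,s)),f(tcp-.08*d,tilt(th,phi,s)) is not None)
for s in(1,-1): print("place",f([.5005,-.268,.131],tilt(0,-.19+np.pi/2,s)),f([.5005,-.268,.2],tilt(0,-.19+np.pi/2,s)))
E
```

```text
3.3
pick 1 [0.37, 0.09, -0.21, 1.28, 0.0, 0.29]
pick -1 [0.37, 0.09, -0.21, 1.28, 0.0, -2.85]
0 1 [0.0, -0.75, -1.12, 0.32, 0.0, 1.57] False
0 -1 [0.0, -0.75, -1.12, 0.32, 0.0, -1.57] False
1 1 [-0.36, -0.33, -0.81, 0.63, 0.77, 0.62] True
1 -1 [-0.36, -0.33, -0.81, 0.63, 0.77, -2.52] True
2 1 [-0.37, 0.33, -0.14, 1.5, 0.8, -0.54] True
2 -1 [-0.37, 0.33, -0.14, 1.5, 0.8, 2.6] True
3 1 [-0.21, 0.73, 0.37, 1.99, 0.43, -1.18] True
3 -1 [-0.21, 0.73, 0.37, 1.99, 0.43, 1.97] True
4 1 [0.0, 0.88, 0.59, 2.15, 0.0, -1.57] False
4 -1 [0.0, 0.88, 0.59, 2.15, 0.0, 1.57] False
5 1 [0.21, 0.73, 0.37, 1.99, -0.43, -1.97] True
5 -1 [0.21, 0.73, 0.37, 1.99, -0.43, 1.18] True
6 1 [0.37, 0.33, -0.14, 1.5, -0.8, -2.6] True
6 -1 [0.37, 0.33, -0.14, 1.5, -0.8, 0.54] True
7 1 [0.36, -0.33, -0.81, 0.63, -0.77, 2.52] True
7 -1 [0.36, -0.33, -0.81, 0.63, -0.77, -0.62] True
place [-0.49, 0.11, 0.01, 1.47, 0.0, -0.3] [-0.49, 0.12, 0.15, 1.6, 0.0, -0.3]
place [-0.49, 0.11, 0.01, 1.47, 0.0, 2.84] [-0.49, 0.12, 0.15, 1.6, 0.0, 2.84]
```

View pics/crop_tray.png

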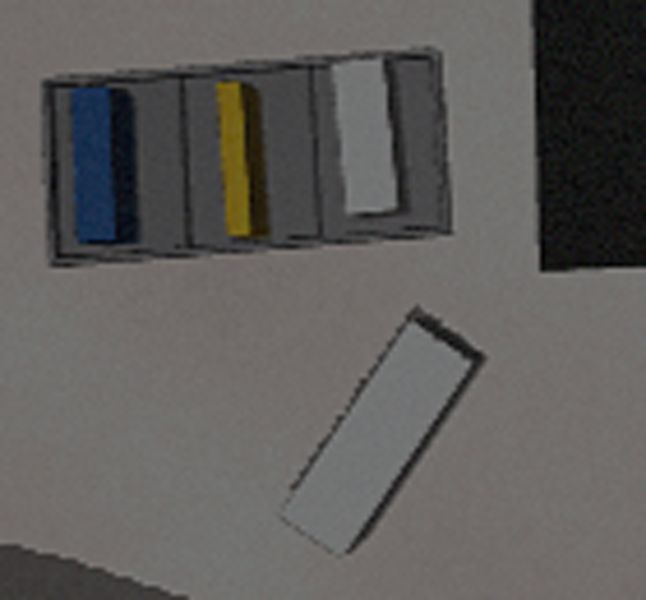

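```bash
python3 - <<'E'
from h import *
q=tilt(0,.085+np.pi/2,1)
movep([.506,.198,.20],q); command_gripper(.066)
print(move_l([.506,.198,.034],vel=.15,max_force=10), get_obs()["tcp_pos"])
command_gripper(0.0); o=get_obs(); print(o["grip_width"],o["finger_force"],o["tcp_pos"],o["ft_force"])
move_l([.506,.198,.17],vel=.12); o=get_obs(); print(o["grip_width"],o["ft_force"],o["t"])
T=grab_frame("top");S=grab_frame("scene")
a=np.hstack([cv2.resize(p["frame"][a:a+150,b:b+150,::-1],(400,400)) for p,a,b in((T,120,110),(S,90,240))]); cv2.imwrite("pics/held.png",a)
E
```

```text
False [0.50655284 0.19821786 0.03497012]
0.033193569835034305 61.76168203353882 [0.50649645 0.19789449 0.03489485] [-1.19254141 -2.5389429   5.16800362]
0.033223782078139474 [-0.81775553  0.10826033 -5.41798521] 8.2417
```

View pics/held.png

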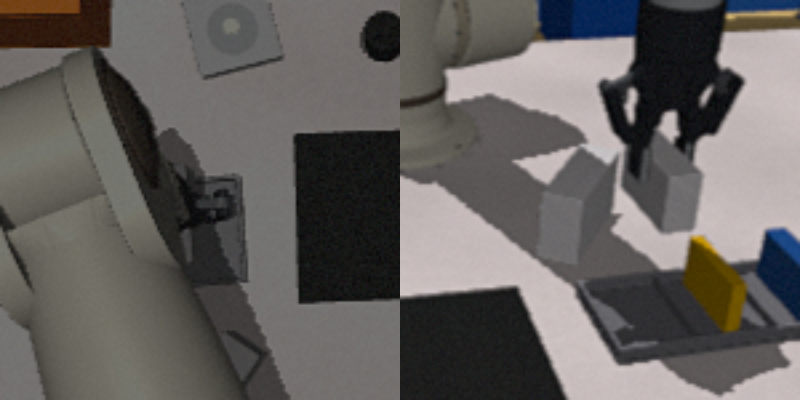

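```bash
python3 - <<'E'
from h import *
th=np.radians(52); phi=np.pi/2+.03; u=np.array([np.cos(phi),np.sin(phi),0])
d=np.array([*(np.sin(th)*u[:2]),-np.cos(th)]); n=np.array([*(-np.cos(th)*u[:2]),-np.sin(th)])
E=np.array([.521,0,.003])+.03*u; tcp=E-.017*n-.030*d; q=tilt(th,phi,1)
up=tcp+[0,0,.1]
movep(up,q); print(get_obs()["tcp_pos"]-up, get_obs()["t"])
print("hit",move_l(tcp-[0,0,.004],vel=.05,max_force=4)); o=get_obs(); print(o["tcp_pos"]-tcp,o["ft_force"])
command_gripper(.046); o=get_obs(); print(o["grip_width"],o["ft_force"],o["tcp_pos"]-tcp)
p=o["tcp_pos"]
print("ret",move_l(p-.10*d,vel=.06,max_force=15)); o=get_obs(); print(o["ft_force"],o["t"])
T=grab_frame("top");S=grab_frame("scene")
a=np.hstack([cv2.resize(p["frame"][a:a+150,b:b+150,::-1],(400,400)) for p,a,b in((T,120,180),(S,130,200))]); cv2.imwrite("pics/laid.png",a)
E
```

```text
[ 2.90814728e-05 -5.52567709e-05 -1.63230786e-04] 9.3333
hit True
[ 4.01513215e-05 -1.18513070e-05 -2.89985019e-04] [-0.47536097 -1.57764697  5.54072966]
0.04556742393638498 [ 1.05985288 -1.84639632 -0.40402544] [-6.89355494e-04 -1.53569789e-05 -1.79876261e-03]
ret False
[-0.20881685 -0.3986998  -0.44953265] 13.2583
```

View pics/laid.png

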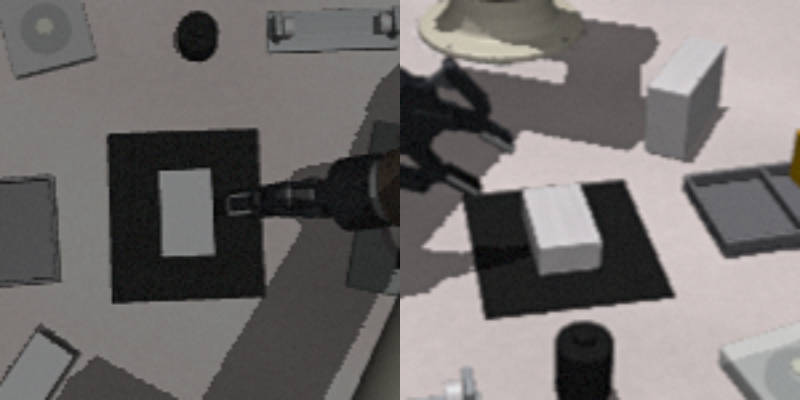

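```bash
python3 - <<'E'
from h import *
from scipy.ndimage import label
S=grab_frame("scene");T=grab_frame("top")
S0,T0=__import__("pickle").load(open("p0.pkl","rb"))
v=[]
for p,(c,r) in((T,(249,200)),(S,(261,214))):
    g=p["frame"].astype(float).mean(2); 
    w=g[r-30:r+31,c-30:c+31]; dark=np.percentile(w,15)
    l,_=label(g>(dark+np.median(g[r-3:r+4,c-3:c+4]))/2); m=l==l[r,c]; print(m.sum()); 
    n=best("thick_weight",p,(c,r)); print("net",None if n is None else n.sum()); v.append((p,m.astype(float) if m.sum()<3000 else n))
for vv in(v,v[:1],v[1:]):
    q,c=fit(vv,[.521,0,.03],.1,.06,.003,.037); print(np.round(q,4),round(c,3))
for p,m in((T,v[0][1]),(S,v[1][1])): print(m[...].sum())
# pan floor/rim refine (top, first picture): outer box via non-grey test
m=best("pocket",T0,(343,199)); 
np.save("panmaskT.npy",m)
E
```

```text
628
net 656.0
88912
net 826.0
[5.217e-01 5.000e-04 2.380e-02] 0.071
[ 5.246e-01 -1.000e-03  2.000e-04] 0.062
[0.5202 0.0015 0.0238] 0.037
628.0
826.0Traceback (most recent call last):
  File "<stdin>", line 15, in <module>
  File "h.py", line 31, in best
    c=[d for d in masks_of(label,p) if np.hypot(*(np.array(d["location"])-near))<r]
                  ~~~~~~~~^^^^^^^^^
ValueError: only the last four pictures can be asked about
```

```bash
python3 - <<'E'
from h import *
import pickle
from scipy.ndimage import label
S,T=pickle.load(open("p0.pkl","rb"))
def seg(p,c,r,k):
    g=cv2.resize(p["frame"],None,fx=4,fy=4,interpolation=cv2.INTER_CUBIC).astype(float).mean(2)
    w=g[4*r-80:4*r+80,4*c-80:4*c+80]; lo=np.percentile(w,5); hi=np.median(g[4*r-12:4*r+12,4*c-12:4*c+12]); print("lo,hi",lo,hi, "bench",np.percentile(w,[50,90]))
    l,_=label(g>lo+k*(hi-lo)); m=(l==l[4*r,4*c]).astype(float); return cv2.resize(m,(512,384),interpolation=cv2.INTER_AREA)
def pts(q,nx,w=.038):
    b=np.array([[-.053,s*.033,.14 if nx<0 else .13] for s in(1,-1)]+[[.053,s*.033,.14 if nx>0 else .13] for s in(1,-1)]+[[t*.036,s*w,.13] for s in(1,-1) for t in(1,-1)])
    b[:,:2]=b[:,:2]@D(q[2])[:2,:2].T+q[:2]; return b
for name,p,c,r,nx in(("T",T,343,199,-1),("S",S,151,180,1)):
  for k in(.55,.75):
    m=seg(p,c,r,k)
    def cost(q,w):
        a=sil(p,pts(q,nx,w)); return 1-np.minimum(a,m).sum()/np.maximum(a,m).sum()
    for w in(.033,.038):
        x0=np.array([.5,-.268,-.18]); sim=np.array([x0,x0+[.01,0,0],x0+[0,.01,0],x0+[0,0,.1]])
        R_=minimize(cost,x0,args=(w,),method="Nelder-Mead",options=dict(initial_simplex=sim,xatol=1e-4,fatol=1e-5)); print(name,k,w,round(m.sum()),np.round(R_.x,4),round(R_.fun,3))
vis=np.hstack([cv2.resize(p["frame"][r-25:r+25,c-30:c+30,::-1],(400,333),interpolation=cv2.INTER_NEAREST) for p,c,r in((T,343,199),(S,151,185))]); cv2.imwrite("pics/pan.png",cv2.convertScaleAbs(vis,alpha=1.3))
E
```

```text
lo,hi 32.0 114.66666666666667 bench [113.33333333 116.33333333]
T 0.55 0.033 128283 [ 0.5008 -0.2667 -0.2112] 0.993
T 0.55 0.038 128283 [ 0.4926 -0.3016 -0.2522] 0.993
lo,hi 32.0 114.66666666666667 bench [113.33333333 116.33333333]
T 0.75 0.033 125779 [ 0.4995 -0.2669 -0.2394] 0.993
T 0.75 0.038 125779 [ 0.5006 -0.2699 -0.1975] 0.993
lo,hi 6.0 186.0 bench [182.33333333 189.33333333]
S 0.55 0.033 101869 [ 0.4837 -0.2962 -2.0931] 0.993
S 0.55 0.038 101869 [ 0.4997 -0.2698 -0.218 ] 0.994
lo,hi 6.0 186.0 bench [182.33333333 189.33333333]
S 0.75 0.033 97803 [ 0.5891 -0.1299 -4.1098] 0.991
S 0.75 0.038 97803 [ 0.4884 -0.3384 -1.691 ] 0.992
```

View pics/pan.png

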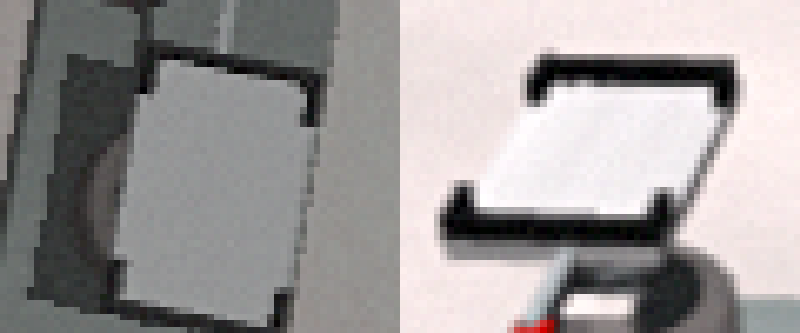

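```bash
cat > rim.py <<'E'
from h import *
def boxes(q,dz=0):
    B=[]
    for s in(1,-1):
        B.append(box(*q,.005,.076,.13-dz,.14-dz,c=(s*.0555,0)))
        for t in(1,-1): B.append(box(*q,.022,.005,.13-dz,.14-dz,c=(s*.047,t*.0355)))
    return B
def rimfit(p,thr,x0=(.5005,-.268,-.19),dz=0):
    g=cv2.resize(p["frame"],None,fx=4,fy=4,interpolation=cv2.INTER_CUBIC).astype(float).mean(2)
    m=cv2.resize((g<thr).astype(np.float32),(512,384),interpolation=cv2.INTER_AREA)
    roi=cv2.dilate((np.max([sil(p,b) for b in boxes(x0,dz)],0)>0).astype(np.uint8),np.ones((5,5)))
    m=m*roi
    def cost(q):
        a=np.max([sil(p,b) for b in boxes(q,dz)],0); return 1-np.minimum(a,m).sum()/np.maximum(a,m).sum()
    x0=np.array(x0); sim=np.array([x0,x0+[.006,0,0],x0+[0,.006,0],x0+[0,0,.08]])
    r=minimize(cost,x0,method="Nelder-Mead",options=dict(initial_simplex=sim,xatol=1e-4,fatol=1e-5)); return np.round(r.x,4),round(r.fun,3),round(float(m.sum()))
E
python3 - <<'E'
from rim import *
import pickle
S,T=pickle.load(open("p0.pkl","rb"))
for t in(35,45,55,65): print("T",t,*rimfit(T,t))
for t in(60,90): print("S",t,*rimfit(S,t))
# mats/blocks reference biases: mat, same cams
E
```

```text
T 35 [ 0.5001 -0.2665 -0.1986] 0.364 132
T 45 [ 0.5008 -0.2663 -0.1984] 0.32 198
T 55 [ 0.5004 -0.2671 -0.2065] 0.292 230
T 65 [ 0.5002 -0.2677 -0.1972] 0.301 260
S 60 [ 0.4979 -0.2686 -0.1887] 0.276 272
S 90 [ 0.4985 -0.2683 -0.2054] 0.161 349
```

```bash
python3 - <<'E'
from rim import *
o=get_obs(); p=o["tcp_pos"]; move_l(p+[0,0,.1],vel=.2)
command_gripper(.085)
movep([.522,0,.12],tilt(0,.022+np.pi/2,1))
print(move_l([.522,0,.0045],vel=.1,max_force=8),get_obs()["tcp_pos"])
command_gripper(0); o=get_obs(); print(o["grip_width"],o["finger_force"],o["ft_force"])
move_l([.522,0,.2],vel=.15); o=get_obs(); print(o["grip_width"],o["ft_force"])
movep([.4995,-.268,.2],tilt(0,-.2+np.pi/2,1))
move_l([.4995,-.268,.165],vel=.1); o=get_obs(); print(o["tcp_pos"],o["joints"],o["t"])
S=grab_frame("scene");T=grab_frame("top")
__import__("pickle").dump((S,T),open("p1.pkl","wb"))
a=np.hstack([cv2.resize(p["frame"][a:a+90,b:b+90,::-1],(400,400),interpolation=cv2.INTER_CUBIC) for p,a,b in((T,150,300),(S,140,105))]); cv2.imwrite("pics/over.png",a)
for f in("S","T"):
    p=S if f=="S" else T
    m=best("thick_weight",p,proj(p,[.4995,-.268,.18])[0]); 
    if m is not None: print(f,m.sum(),fit([(p,m)],[.4995,-.268,-.2],.1,.06,.1635,.1975))
E
```

```text
False [ 5.22501344e-01 -8.97889391e-07  5.22214289e-03]
0.05881586173765127 67.20929503440857 [-1.26142441 -1.24732405  6.43843228]
0.05882138409969693 [ 0.44445012  0.37865266 -6.20579085]
[ 0.49962192 -0.26732515  0.16513974] [-4.91320801e-01  1.12079466e-01  7.52554896e-02  1.53425177e+00
  4.79549865e-05 -2.92359090e-01] 20.0917
S 835.0 (array([ 0.49803113, -0.2731274 ,  0.04646121]), np.float64(0.13685233830434151))
T 363.0 (array([ 0.50115911, -0.25955151, -0.23447163]), np.float64(0.62254727515922))
```

View pics/over.png

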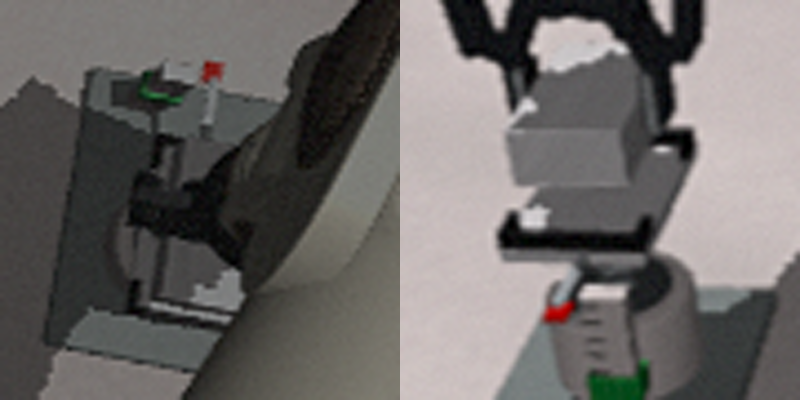

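```bash
python3 - <<'E'
from rim import *
import pickle
S,T=pickle.load(open("p1.pkl","rb"))
q=(.4996,-.2675,-.2)
def loc(c):
    c=np.array(c,float); c[:,:2]=c[:,:2]@D(q[2])[:2,:2].T+q[:2]
    return np.round((proj(S,c)+.5-[105,140])*400/90+[400,0])
print("block front TL TR BL BR",loc([[.05,-.03,.198],[.05,.03,.198],[.05,-.03,.164],[.05,.03,.164]]).tolist())
print("pan rim near TL TR, pan bottom BL BR, far rim top L R",loc([[.058,-.038,.14],[.058,.038,.14],[.058,-.038,.122],[.058,.038,.122],[-.058,-.038,.14],[-.058,.038,.14]]).tolist())
for x0 in(q,): 
  for t in(60,90): print(rimfit(S,t,x0))
a=cv2.resize(S["frame"][155:205,120:165,::-1],(540,600),interpolation=cv2.INTER_CUBIC); cv2.imwrite("pics/over2.png",a)
E
```

```text
block front TL TR BL BR [[499.0, 130.0], [617.0, 133.0], [511.0, 188.0], [626.0, 191.0]]
pan rim near TL TR, pan bottom BL BR, far rim top L R [[499.0, 236.0], [644.0, 239.0], [505.0, 264.0], [649.0, 268.0], [567.0, 127.0], [697.0, 130.0]]
(array([ 0.4974, -0.2679, -0.1978]), np.float64(0.42), 238)
(array([ 0.498 , -0.2679, -0.1983]), np.float64(0.416), 393)
```

View pics/over2.png

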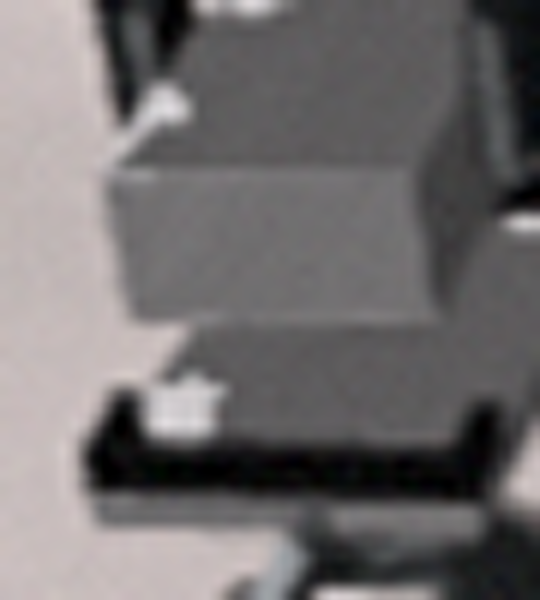

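```bash
python3 - <<'E'
from rim import *
import pickle
S,T=pickle.load(open("p1.pkl","rb"))
S0=pickle.load(open("p0.pkl","rb"))[0]
def edge(p,c0,c1,r0,r1,sign):
    g=cv2.GaussianBlur(p["frame"].astype(np.float32).mean(2),(3,1),0)[r0:r1]
    cs=np.arange(c0,c1); out=[]
    for c in cs:
        d=np.clip(np.diff(g[:,c])*sign,0,None); k=d.argmax(); w=d[max(k-1,0):k+2]; out.append(r0+.5+(w*np.arange(max(k-1,0),max(k-1,0)+len(w))).sum()/w.sum())
    f=np.polyfit(cs,out,1); res=out-np.polyval(f,cs); ok=abs(res)<.6; f=np.polyfit(cs[ok],np.array(out)[ok],1)
    return "slope %.3f  row@142 %.2f  rms %.2f n%d"%(f[0],np.polyval(f,142),res[ok].std(),ok.sum())
def pred(yaw,x,y,a,z,h):
    c=box(x,y,yaw,0,0,0,0)[:1]*0+[[a,-h,z],[a,h,z]]; c[:,:2]=c[:,:2]@D(yaw)[:2,:2].T+[x,y]; u=proj(S,c); s=(u[1,1]-u[0,1])/(u[1,0]-u[0,0]); return "slope %.3f row@142 %.2f"%(s,u[0,1]+s*(142-u[0,0]))+str(np.round(u[:,0],1))
print("block top edge",edge(S,131,153,166,174,1)); print("block bottom",edge(S,133,155,177,186,-1))
print("rim bottom",edge(S,130,158,194,203,1)); print("rim bottom0",edge(S0,130,158,194,203,1))
for yaw in(-.2,-.13): print(yaw,"top",pred(yaw,.4996,-.2675,.05,.198,.03),"bot",pred(yaw,.4996,-.2675,.05,.164,.03),"rim",pred(yaw,.4996,-.2675,.058,.13,.038))
# side edges of the front face
g=S["frame"].astype(float).mean(2)
for r in(171,173,175,177,179): print(r,g[r,124:136].astype(int),g[r,150:162].astype(int))
E
```

```text
block top edge slope 0.004  row@142 168.50  rms 0.06 n22
block bottom slope -0.041  row@142 181.90  rms 0.29 n16
rim bottom slope 0.036  row@142 195.85  rms 0.37 n16
rim bottom0 slope 0.011  row@142 196.17  rms 0.23 n14
-0.2 top slope 0.025 row@142 169.24[126.7 153.3] bot slope 0.026 row@142 182.20[129.4 155.4] rim slope 0.027 row@142 196.53[127.5 160. ]
-0.13 top slope -0.010 row@142 169.19[128.  155.1] bot slope -0.010 row@142 182.24[130.7 157.2] rim slope -0.012 row@142 196.63[128.9 162. ]
171 [187 187 189 188 159 110 106 114 113 112 114 117] [112 115 114 112  92  64  62  65  63  62  59  45]
173 [185 184 184 185 165 131 111 112 112 112 116 114] [115 114 112 114 101  74  65  66  63  65  72  88]
175 [186 185 184 188 185 155 112 108 113 115 115 117] [111 110 114 113 115  89  63  57  63  74  86  92]
177 [185 186 185 187 190 169 126 110 113 117 113 114] [114 114 115 114 114  92  61  64  74  88  90  90]
179 [185 185 186 186 187 174 140 115 113 111 110 111] [109 113 115 113 114 100  71  72  87  91  92  89]
```

```bash
cat > red.py <<'E'
from h import *
def red(p):
    f=p["frame"].astype(float); sc=np.clip(f[...,0]-np.maximum(f[...,1],f[...,2]),0,None); sc[:, :120]=0; sc[:,170:]=0; sc[:195]=0; sc[250:]=0; sc[sc<40]=0
    ys,xs=np.mgrid[:384,:512]; u=np.array([(sc*xs).sum(),(sc*ys).sum()])/max(sc.sum(),1)
    # height of pointer at fixed x,y
    zs=np.linspace(.06,.135,151); r=proj(p,np.c_[np.full(151,.6067),np.full(151,-.2822),zs])[:,1]
    return u,np.interp(-u[1],-r,zs) if sc.sum() else None
E
python3 - <<'E'
from red import *
import pickle
print("empty",red(pickle.load(open("p0.pkl","rb"))[0]))
q=tilt(0,-.22+np.pi/2,1)
move_l([.5011,-.2695,.165],rot=q,vel=.05) ; dwell(.4); o=get_obs(); print(o["tcp_pos"]); f0=o["ft_force"]
for z in(.145,.137,.128,.117):
    print(z,move_l([.5011,-.2695,z],vel=.04,max_force=8)); dwell(.2); o=get_obs(); print(o["tcp_pos"],o["ft_force"]-f0,red(grab_frame("scene")))
S=grab_frame("scene"); cv2.imwrite("pics/seat.png",cv2.resize(S["frame"][150:240,105:185,::-1],(533,600),interpolation=cv2.INTER_CUBIC)); print(o["t"])
E
```

```text
empty (array([140.21269177, 209.93479777]), np.float64(0.12800883159673498))
[ 0.50107909 -0.26949187  0.16502441]
0.145 False
[ 0.5012288  -0.26959227  0.14532307] [1.43959836 0.17175369 0.28431059] (array([140.20707906, 209.93516374]), np.float64(0.1280078432746672))
0.137 False
[ 0.50113767 -0.26952894  0.13712522] [ 1.16100732 -0.48779051  1.31885437] (array([140.21360185, 209.92307692]), np.float64(0.12804048385148084))
0.128 False
[ 0.50112447 -0.26953521  0.12815796] [0.60610995 1.27666953 1.20790028] (array([140.35617792, 211.43426689]), np.float64(0.12394727493546986))
0.117 False
[ 0.50102246 -0.26949163  0.11713374] [-0.49868656  0.69539163  1.69195035] (array([141.22706422, 215.40366972]), np.float64(0.11308908060526907))
23.6917
```

```bash
python3 - <<'E'
from red import *
print(move_l([.5011,-.2695,.0925],vel=.03,max_force=10)); dwell(.3); print(get_obs()["ft_force"],red(grab_frame("scene")))
command_gripper(.08); dwell(.5); print(get_obs()["ft_force"],red(grab_frame("scene")))
print(move_l([.5011,-.2695,.25],vel=.12,max_force=10)); 
movep([.35,-.35,.3],tilt(0,-.22+np.pi/2,1)); dwell(.5)
S=grab_frame("scene");T=grab_frame("top");print(red(S),get_obs()["t"])
a=[cv2.resize(p["frame"][r:r+90,c:c+80,::-1],(400,450),interpolation=cv2.INTER_CUBIC) for p,r,c in((T,150,300),(S,160,105))]; cv2.imwrite("pics/final.png",np.hstack(a))
dz=.128-red(S)[1]
for n,p in(("S",S),("T",T)):
    m=best("thick_weight",p,proj(p,[.4995,-.268,.15-dz])[0]); 
    if m is not None: print(n,m.sum(),fit([(p,m)],[.4995,-.268,-.2],.1,.06,.13-dz,.164-dz))
E
```

```text
False
[ 1.65145117  0.18895749 -0.66099721] (array([142.8248517 , 224.19481736]), np.float64(0.08847667264945046))
[-0.28465456  0.00797337 -0.46084477] (array([143.07597403, 225.36720779]), np.float64(0.08513403668589822))
False
(array([143.19150442, 225.36814159]), np.float64(0.08513136896432673)) 28.8083
S 847.0 (array([ 0.49228508, -0.26828143, -0.20967703]), np.float64(0.1420324478944024))
T 799.0 (array([ 0.50186953, -0.26943679, -0.18731112]), np.float64(0.059264596504276734))
```

View pics/final.png

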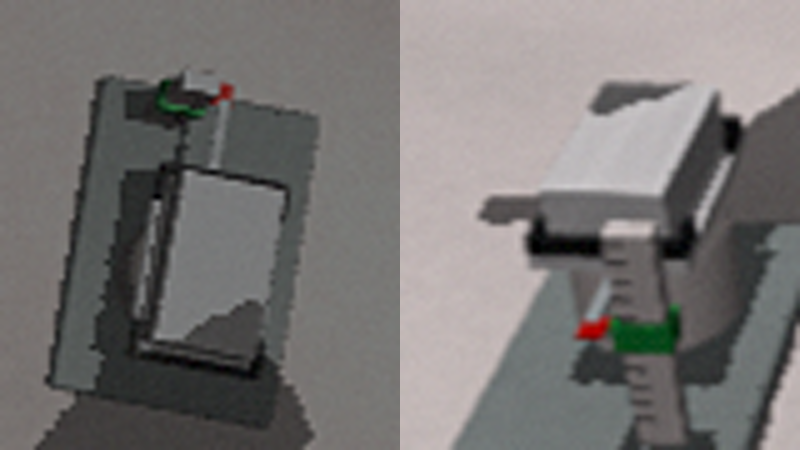

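```bash
python3 -c "
from workcell import *
print(close_job())"
```

```text
the job is handed in; nothing more can be done
None
```

I chose the small aluminium thick_weight from the tray, laid it on the mat and released it. I then seated it flat in the scale pan, which sank 42.9 mm and brought the pointer to rest beside the green band, and I handed the job in at about 29 s.

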